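Seat the catch tin and chute the salvaged parts

TASK

Slide the empty lidless tin, open side up and black pull towards you, into the bay under the walnut shelf until it is fully home against the back stop. Only then send the blue capacitor and both brass binding posts down the steel chute so that all three land in the tin. Leave the tin home, and leave the hex keys, shader frame, jar, screwdriver, and the cup and block on the shelf alone.

Things in the scene. Friction and masses are not known exactly. Their poses are not given: they have to be found in the camera images.
- shelf: low fixed walnut tool shelf, 180 deep x 225 wide, board at height 50 to 62, front edge at x = -50. Origin on the bench on the centre line of the bay beneath; x points into the bay, away from the robot, y left, z up. A tin fully home has its origin on this origin, same heading. Amber cup and yellow block stand on the board at x = 65 to 110
- bay_mouth (a point): centre of the bay's open front at bench level, 55 in front of the shelf's origin; axes as the shelf. The bay is a straight channel, 94 wide between side walls (shelf y = -47 to 47), floor is the bench, 50 high. Steel lead-in guides, 30 high, widen the mouth to about 118 wide at shelf x = -80
- bay_stop (a point): foot of the hidden back stop, 50 behind the shelf's origin (shelf x = 50); axes as the shelf
- chute (a point): point on the steel chute's sliding surface, 107 high, above which parts can be let fall: (14, -58, 107) in the shelf's frame; axes as the shelf. The chute is 60 wide inside (shelf x) and falls 50 degrees towards shelf +y; its side walls stand 20 square to the surface, top edges about 138 high beside this point
- chute_top (a point): middle of the chute's upper edge, 164 high, at (14, -106, 164) in the shelf's frame; side walls end 177 high at shelf y = -91. The chute's lower edge is at shelf y = -22, height 64, over a hole in the board that opens into the bay; steel walls up to 120 high ring that hole
- tin: lidless metal tin tray, 100 long (x) x 90 wide (y), walls 34 high and 3 thick, its front wall 45 high, 0.2 kg; free to slide on the bench. Origin at the centre of its underside, z up; x points to its back end, which goes into the bay first
- tin_pull (a point): grip point on the tin's black pull, 85 in front (-x) of the tin's origin and 25 up. The pull is an upright fin on the front wall: 12 thick (y), 50 long (x = -100 to -50), from 6 to 38 high; axes as the tin
- capacitor: blue can capacitor standing upright, 25 diameter, 32 tall, 30 g; origin at the centre of its underside, z along its axis to the terminal end
- post_red: brass binding post standing upright on a red collar: collar 18 diameter x 5 tall, brass barrel 13 diameter up to 30, tip 8 diameter up to 36; 20 g; origin at the centre of its underside, z along its axis to the tip
- post_black: the same binding post with a black collar
- hex_keys: bystander: steel hex key set in a red fold-out holder, 100 x 30 x 22, lying on the bench; origin at the centre of its underside
- shader_frame: bystander: chrome shader frame, 100 x 40 x 62, on the bench; origin at the centre of its underside
- cap_jar: bystander: small jar, 44 diameter, 50 tall; origin at the centre of its underside
- driver: bystander: orange screwdriver 160 long lying on the bench; origin on its underside
- ink_cup: bystander: amber cup, 36 diameter, 32 tall, on the back of the shelf's board; origin at the centre of its underside
- wax_block: bystander: yellow block, 35 x 55 x 20, on the back of the shelf's board; origin at the centre of its underside
Not all that is in view belongs to the job. Several things look just like the capacitor: the one meant starts nearest to the robot's base.

How it is judged:
By the outcome, as a careful person would: the job done as asked, in the order asked, and still so for the second after the job is handed in, with the robot touching nothing.
It also fails if it takes over 69 s, if anything falls off the work surface, if the arm or the gripper's body presses on something with over 40 N, if the wrist force passes 120 N, or if a joint passes its speed limit or range.

ROBOT

A 6-joint arm with a two-finger parallel gripper is mounted at the origin on the work surface. World frame = base frame: x ahead of the robot, y to its left, z up, the work surface at z = 0. Lengths are in mm, angles in degrees, forces in N, time in s.
With the tool pointing down it reaches from about 300 to 850 mm from the base axis. Payload 4.2 kg.
Tool frame: the origin (TCP) lies at the very end of the fingers, on their centre line; the grasp point (between the pads) lies 19 mm behind it (env.grip_depth is the distance from the TCP to the grasp point, in mm); z points along the fingers, y is the line along which they close (so a half turn about z gives the same grasp; the last joint's range is limited). The gripper opens to 91 mm and grips with 3 to 60 N. Pads are 32 mm wide; open, the fingers measure 118 mm over their backs; the gripper's body (76 mm by 178 mm) begins 60 mm behind the grasp point.
Start: joints at [-68.64, 18.312, 89.639, -0, 72.044, -1.146], TCP at [220.101, -531.224, 213.976] pointing down, gripper open.
Joint ranges: [-177.97, 177.97], [-48.28, 115.42], [12.27, 149.76], [-77.06, 257.06], [2.81, 150.46], [-146.56, 146.56]. Speed limits (degrees/s): [147.25, 147.25, 180, 180, 180, 180].

INTERFACE

Orientations are given as [roll, pitch, yaw] about the fixed x, y, z axes, in that order (R = Rz(yaw) Ry(pitch) Rx(roll)).
In Python, from workcell import env, cams gives the robot as it stands.
- The arm moves only by the tool apply_moves, never from a script. Its argument "deltas" is a list of rows, each a list of 5 numbers: the shift along the tool's x, y, z in m, then the turn about the tool's z in rad, then the opening, from -1 (shut) to 1 (fully open), so that 0 is half open. In form: [[tx, ty, tz, roll, gripper], ...]. A call has 1 to 5 rows; each row is the pose to reach, as a shift and turn from the pose commanded when the call began, along the tool's axes at that moment; what a row does not reach only later rows make up. A row lasts 1/10 s, in which the tool goes at most 50 mm and 8.59 degrees, less where a joint would pass 70% of its speed; a pose out of reach is approached as far as the arm can. A call with a gripper value outside its range is refused whole. The fingers move at their own pace and stop on an object; "grip_force" is the grip in N (left out, the last holds). Time passes only in rows, so rows that repeat a pose let the fingers close. It gives the time, the measured TCP pose, the force, the opening and the grip force at its end, in the units of the state.
- env.state(): the state, without advancing time (a new reading comes with each control period).
- cams.grab_frame(name): name is "scene" or "top" or "wrist"; returns the picture (420x560x3 uint8, blue, green, red); there is no depth.
- cams.get_calibration(name): a dict with "mtx" (3x3 intrinsics, pixels), "eye" and "attitude" of the camera in the world; the wrist camera has in their place "tool_from_camera" (4x4, takes a point from camera to tool coordinates, whose origin is the TCP and whose axes are the flange's). Camera axes: x right, y down, z forward; pixel columns grow to the right and rows downward; lengths in mm; the calibration is good to about 2 mm. A picture is of the moment at which its call begins: read the wrist's pose just before it. get_calibration takes no time and is no camera call.
- env.job_done(): hands the job in; it is judged then, once.
The state is a dict: "time_s": time; "qpos": joint angles; "qvel": joint speeds; "effort": joint torques, N m; "ee_pos": TCP position; "ee_rot": TCP orientation; "force": force on the tool from outside, world axes, zero at the start; "torque": the same for the moment, N m; "gripper_width": finger opening in mm; "gripper_force": force on a finger pad.
Only numpy, scipy, OpenCV 4.12 (cv2) and the standard library are available. Lean on these libraries where they do the work, as an engineer would, in place of code of your own. Each camera call takes 0.05 s, during which the arm holds its last target. There are 200 camera calls.

## Working session

There is one attempt and no reset: what is moved stays moved. The work goes in short steps, Python scripts to look and compute and a tool call to move; the robot and the scene stay as the last step left them, time stands still between calls to the robot, and variables do not carry over. Pictures are saved under pics/ and viewed, at most 10 in all, crops included, and the job is handed in when it is done.

Besides the shell and the picture viewer there is one more tool, called after "Emit:" as name(argument=value, ...), one argument or row to a line, values as JSON. apply_moves: Moves the arm, as the interface text tells. Its arguments: {"type":"object","properties":{"deltas":{"type":"array"},"grip_force":{"type":"number"}},"required":["deltas"]}

```bash
ls; mkdir -p pics; python3 - <<'E'
from workcell import env,cams
import cv2
s=env.state();print(s)
for n in("scene","top"):
    cv2.imwrite(f"pics/{n}0.png",cams.grab_frame(n));print(n,cams.get_calibration(n))
print(cams.get_calibration("wrist"))
E
```

```text
pics
{'time_s': 0.0, 'qpos': array([-6.86416224e+01,  1.83518545e+01,  8.97073480e+01, -1.63303300e-03,
        7.20417623e+01, -1.14598331e+00]), 'qvel': array([-0.11016364,  0.01692289, -0.0404816 , -0.08890675, -0.08037254,
       -0.05418318]), 'effort': array([ 1.91020343e-03, -4.12455475e+01, -2.31969416e+01,  7.29407324e-02,
        4.56553290e-02, -1.34455754e-04]), 'ee_pos': array([ 219.89214807, -530.74965327,  213.11174328]), 'ee_rot': array([-1.79899024e+02, -4.67008175e-04,  2.25048653e+01]), 'force': array([ 1.01939229,  0.22314698, -0.3053203 ]), 'torque': array([-0.02326134, -0.00348267,  0.01278548]), 'gripper_force': 0.0, 'gripper_width': 90.83444782193132}
scene {'mtx': array([[440.70144705,   0.        , 279.34041177],
       [  0.        , 440.70144705, 213.95395397],
       [  0.        ,   0.        ,   1.        ]]), 'eye': array([ 971.96354959, -545.14501838,  937.79102633]), 'attitude': array([-139.89766325,   -1.05042762,   37.93474373])}
top {'mtx': array([[390.81016159,   0.        , 281.12557929],
       [  0.        , 390.81016159, 213.1078429 ],
       [  0.        ,   0.        ,   1.        ]]), 'eye': array([ 492.79046253,  -10.67954479, 1117.42488615]), 'attitude': array([-174.62236406,    1.31704597,  -90.36018571])}
{'mtx': array([[298.151034 ,   0.       , 278.663678 ],
       [  0.       , 298.151034 , 209.8740791],
       [  0.       ,   0.       ,   1.       ]]), 'tool_from_camera': array([[-8.67635750e-04, -9.60174621e-01, -2.79399257e-01,
         7.93306206e+01],
       [ 9.99999406e-01, -6.48765620e-04, -8.75832507e-04,
         5.59067889e-01],
       [ 6.59687513e-04, -2.79399851e-01,  9.60174613e-01,
        -1.70760128e+02],
       [ 0.00000000e+00,  0.00000000e+00,  0.00000000e+00,
         1.00000000e+00]])}
```

View pics/top0.png

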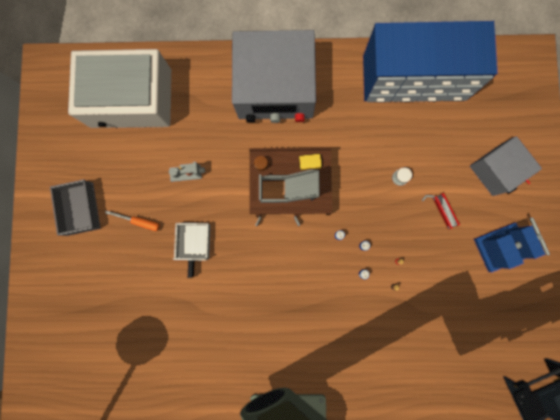

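View pics/scene0.png

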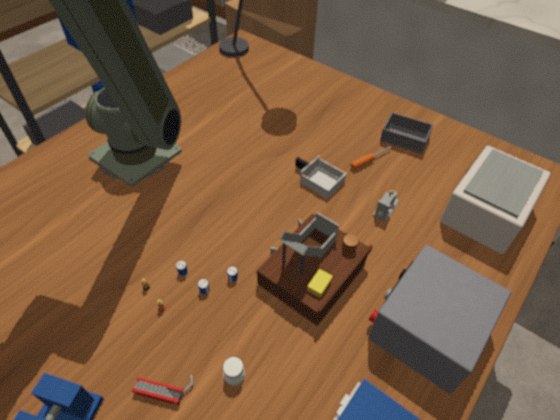

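The top view shows the tin at about (192,240) with its pull at (191,269). The shelf is at (293,180), with guides at (260,220) and (297,220). The capacitor look-alikes are at (340,235), (365,245) and (365,274), and the posts are at (400,261) and (396,287). Next I'll take closer crops and measure.

```bash
cat > h.py <<'E'
import numpy as np,cv2
from scipy.spatial.transform import Rotation as R
from workcell import env,cams
def cam(n,s=None):
    c=cams.get_calibration(n)
    if n!="wrist": return c["mtx"],np.array(c["eye"]),R.from_euler("xyz",c["attitude"],degrees=True).as_matrix()
    T=c["tool_from_camera"]; Rt=R.from_euler("xyz",s["ee_rot"],degrees=True).as_matrix()
    return c["mtx"],s["ee_pos"]+Rt@T[:3,3],Rt@T[:3,:3]
def ray(C,uv,z):
    K,e,A=C; d=A@np.linalg.solve(K,[uv[0],uv[1],1]); return e+d*(z-e[2])/d[2]
def proj(C,p):
    K,e,A=C; q=K@(A.T@(np.array(p,float)-e)); return q[:2]/q[2]
def blobs(m,mn=8):
    n,l,st,ce=cv2.connectedComponentsWithStats(m.astype(np.uint8)); return [(ce[i].round(1),st[i,4],st[i,:4]) for i in range(1,n) if st[i,4]>=mn]
E
python3 - <<'E'
from h import *
T=cam("top")
print(proj(T,[0,0,0]),proj(T,[400,0,0]))
for n,uv,z in [("capA",(340,235),32),("capB",(365,245),32),("capC",(365,274),32),("p1",(400,261),30),("p2",(396,287),30),("tin",(192,240),34),("pull",(191,269),38),("gl",(260,220),30),("gr",(297,220),30),("shelfFL",(249,212),62),("shelfFR",(338,214),62),("shelfBL",(251,150),62),("shelfBR",(337,149),62)]: print(n,ray(T,uv,z).round(0))
im=cv2.imread("pics/top0.png")
cv2.imwrite("pics/crop1.png",cv2.resize(im[130:300,160:425],None,fx=3,fy=3,interpolation=cv2.INTER_CUBIC))
E
```

```text
[287.76163383 431.34643319] [286.6457907  282.91987929]
capA [ 533. -149.   32.]
capB [ 505. -217.   32.]
capC [ 426. -215.   32.]
p1 [ 461. -312.   30.]
p2 [ 390. -299.   30.]
tin [522. 262.  34.]
pull [442. 263.  38.]
gl [576.  73.  30.]
gr [576. -30.  30.]
shelfFL [596. 100.  62.]
shelfFR [ 589. -141.   62.]
shelfBL [768.  95.  62.]
shelfBR [ 768. -142.   62.]
```

View pics/crop1.png

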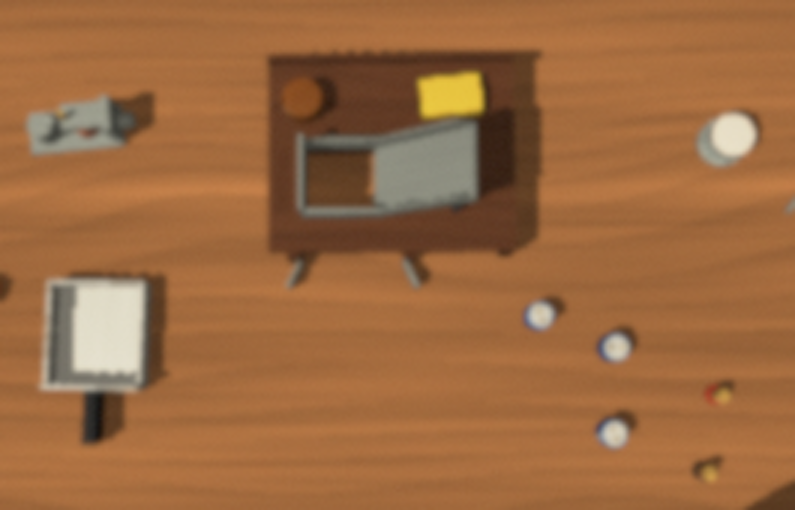

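The crop confirms the tin's long axis and pull face the robot. The shelf is roughly aligned with world, with bay centre y≈22 and front x≈592. I'll swing over towards the parts for a close look.

Emit:
apply_moves(
  deltas=[
    [0.19, -0.155, 0, 0.393, 1],
    [0.19, -0.155, 0, 0.393, 1],
    [0.19, -0.155, 0, 0.393, 1],
    [0.19, -0.155, 0, 0.393, 1],
    [0.19, -0.155, 0, 0.393, 1],
  ],
)

```text
time_s: 0.6
ee_pos: [336.6, -313.2, 213.7]
ee_rot: [-180.0, 0.0, -0.0]
force: [1.3, -0.1, 0.5]
gripper_width: 91.2
gripper_force: 0.0
```

Emit:
apply_moves(
  deltas=[
    [0.03, -0.065, 0, 0, 1],
    [0.03, -0.065, 0, 0, 1],
  ],
)

```text
time_s: 0.8
ee_pos: [366.8, -246.9, 213.7]
ee_rot: [-179.9, 0.0, 0.1]
force: [-0.6, -1.2, -0.6]
gripper_width: 90.8
gripper_force: 0.0
```

```bash
python3 - <<'E'
from h import *
s=env.state();im=cams.grab_frame("wrist");cv2.imwrite("pics/w1.png",im);np.save("w1.npy",s,allow_pickle=True)
print(s["time_s"],s["ee_pos"],s["ee_rot"])
C=cam("wrist",s)
for p in [(426,-215,32),(461,-312,30),(390,-299,30)]:print(proj(C,p))
hsv=cv2.cvtColor(im,cv2.COLOR_BGR2HSV)
for n,lo,hi in [("blue",(100,100,40),(130,255,255)),("red",(0,170,60),(5,255,255)),("yel",(18,110,100),(30,255,255)),("white",(0,0,150),(180,60,255))]:
    for b in blobs(cv2.inRange(hsv,lo,hi)>0,15): print(n,b[0],b[1],b[2],ray(C,b[0],32).round(1))
E
```

```text
0.8 [ 366.83292225 -246.85315241  213.7169795 ] [-1.79908993e+02  1.89541473e-02  1.49370904e-01]
[251.2561699  141.30745663]
[336.70687717 109.56043446]
[322.47244819 172.22795104]
blue [191.2  44.6] 52 [184  34  14  17] [ 526.  -153.7   32. ]
blue [543.7  87.6] 2810 [522  39  38  97] [ 484.2 -537.5   32. ]
blue [252.2  76.7] 23 [247  75  11   4] [ 494.7 -217.7   32. ]
red [470.1   9.3] 355 [459   0  23  26] [ 558.9 -443.3   32. ]
red [497.2   4.9] 75 [492   0  10  13] [ 562.9 -470.3   32. ]
red [330.3 109.3] 30 [328 102   8  14] [ 461.2 -304.4   32. ]
yel [308.9  92.4] 67 [293  91  34   4] [ 478.8 -279.9   32. ]
yel [338.3 107.6] 92 [333 102  11  11] [ 463.  -313.3   32. ]
yel [101.2 133. ] 793 [  0 129 194   8] [435.  -43.1  32. ]
yel [205.6 131.5] 19 [201 130  10   4] [ 436.9 -163.    32. ]
yel [519.2 135. ] 40 [509 134  20   3] [ 433.6 -522.2   32. ]
yel [290.  143.3] 141 [264 142  54   4] [ 423.8 -259.7   32. ]
yel [146.8 149.7] 295 [108 147  78   6] [416.2 -93.2  32. ]
yel [202.9 148.7] 23 [195 148  17   2] [ 417.5 -158.6   32. ]
yel [228.8 149.1] 45 [214 148  30   3] [ 417.1 
[... 375 characters left out ...]
42.6   32. ]
yel [103.7 247.6] 54 [ 91 245  25   5] [292.8 -22.9  32. ]
yel [ 70.7 248.1] 84 [ 50 247  40   3] [292.   19.6  32. ]
yel [110.8 296.6] 738 [100 270  29  53] [221.4 -20.8  32. ]
yel [446.5 296.4] 744 [429 270  30  53] [ 223.1 -472.5   32. ]
yel [248.7 317.8] 222 [213 316  71   5] [ 188.7 -205.8   32. ]
yel [341.6 333.7] 245 [301 332  74   5] [ 163.2 -335.2   32. ]
yel [406.9 344.7] 4427 [265 333 273  21] [ 145.1 -428.8   32. ]
yel [411.4 418.3] 17 [408 417   8   3] [   8.7 -452.4   32. ]
white [185.4  31.9] 444 [174  20  29  26] [ 538.  -148.6   32. ]
white [251.5  63.5] 408 [241  52  22  24] [ 507.8 -217.2   32. ]
white [249.4 138.7] 349 [239 128  22  22] [ 428.9 -212.9   32. ]
```

View pics/w1.png

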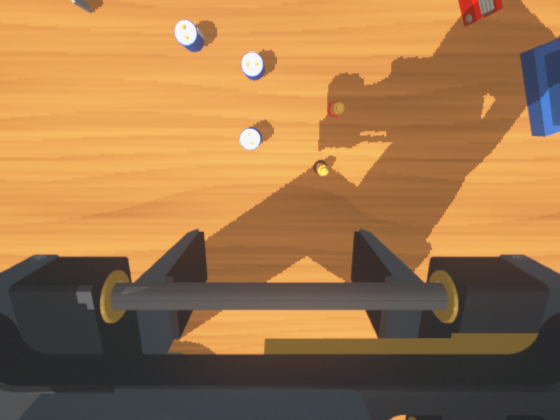

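The wrist picture shows the target capacitor at (249,139), the red post at (336,108) and the black post at (322,170). They are at about (428,-213), (462,-313) and (391,-298). Now the bay mouth.

Emit:
apply_moves(
  deltas=[
    [0.083, -0.235, 0, 0, 1],
    [0.083, -0.235, 0, 0, 1],
    [0.083, -0.235, 0, 0, 1],
    [0.083, -0.235, 0, 0, 1],
    [0.083, -0.235, 0, 0, 1],
  ],
)

```text
time_s: 1.35
ee_pos: [449.6, -13.9, 213.9]
ee_rot: [180.0, -0.0, -0.0]
force: [0.7, -0.3, 0.9]
gripper_width: 91.0
gripper_force: 0.0
```

Emit:
apply_moves(
  deltas=[
    [0.02, -0.037, 0, 0, 1],
    [0.02, -0.037, 0, 0, 1],
  ],
)

```text
time_s: 1.55
ee_pos: [471.3, 25.0, 213.6]
ee_rot: [-179.9, -0.1, 0.3]
force: [-0.4, -0.9, -0.3]
gripper_width: 91.1
gripper_force: 0.0
```

```bash
python3 - <<'E'
from h import *
s=env.state();im=cams.grab_frame("wrist");cv2.imwrite("pics/w2.png",im);np.save("w2.npy",s,allow_pickle=True)
print(s["time_s"],s["ee_pos"],s["ee_rot"])
cv2.imwrite("pics/w2c.png",cv2.resize(im[0:200,80:480],None,fx=2,fy=2))
E
```

```text
1.55 [471.29315592  25.00068547 213.58357207] [-1.79931376e+02 -5.52728552e-02  2.87132659e-01]
```

View pics/w2c.png

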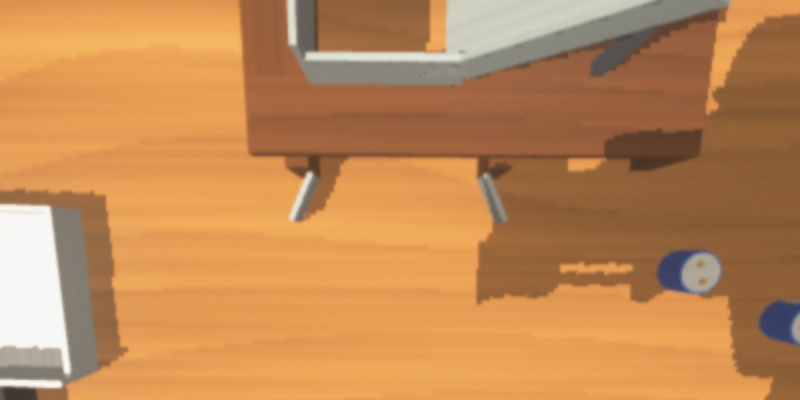

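The crop shows the board's front corners at full-image pixels (204,76) and (430,77.5). The guide tips are at about (230,109) and (328,109).

```bash
python3 - <<'E'
from h import *
s=np.load("w2.npy",allow_pickle=True).item();C=cam("wrist",s)
f=lambda u,v,z:ray(C,(80+u/2,v/2),z).round(1)
for n,a in dict(FL=(249,153,62),FR=(701,155,62),tipL=(301,219,30),tipR=(497,219,30),inL=(318,175,30),inR=(479,175,30),wallR=(441,84,62),rL=(303,50,120),rR=(462,50,120),).items(): print(n,f(*a))
T=cam("top");im=cv2.imread("pics/top0.png")
g=lambda u,v,z:ray(T,(160+u/3,130+v/3),z).round(1)
for n,a in dict(FL=(47,283,34),FR=(148,280,34),BL=(41,388,45),BR=(146,388,45),p0=(96,392,38),p1=(93,440,38),SBL=(269,56,62),SBR=(537,54,62),SFL=(271,250,62),SFR=(534,248,62)).items(): print(n,g(*a))
E
```

```text
FL [595.2  99.5  62. ]
FR [ 595.2 -125.8   62. ]
tipL [565.4  79.8  30. ]
tipR [565.9 -30.7  30. ]
inL [588.6  69.4  30. ]
inR [588.9 -19.6  30. ]
wallR [626.3   4.5  62. ]
rL [624.4  62.5 120. ]
rR [6.247e+02 2.000e-01 1.200e+02]
FL [565.9 308.6  34. ]
FR [568.  214.1  34. ]
BL [469.  309.1  45. ]
BR [468.5 212.6  45. ]
p0 [464.9 260.2  38. ]
p1 [421.3 262.3  38. ]
SBL [771.8  98.7  62. ]
SBR [ 770.6 -147.2   62. ]
SFL [592.4  96.7  62. ]
SFR [ 592.2 -140.9   62. ]
```

Emit:
apply_moves(
  deltas=[
    [-0.076, -0.237, 0, 0, 0],
    [-0.076, -0.237, 0, 0, 0],
    [-0.076, -0.237, 0, 0, 0],
    [-0.076, -0.237, 0, 0, 0],
    [-0.076, -0.237, 0, 0, 0],
  ],
)

```text
time_s: 2.1
ee_pos: [392.9, 258.5, 213.9]
ee_rot: [179.9, -0.0, -0.1]
force: [0.9, -0.0, 0.0]
gripper_width: 54.2
gripper_force: 0.0
```

```bash
python3 - <<'E'
from h import *
s=env.state();im=cams.grab_frame("wrist");np.save("w3.npy",s,allow_pickle=True)
print(s["time_s"],s["ee_pos"],s["ee_rot"])
cv2.imwrite("pics/w3c.png",cv2.resize(im[0:250,160:400],None,fx=2.4,fy=2.4))
E
```

```text
2.1 [392.88394321 258.46520358 213.86769748] [ 1.79941363e+02 -7.46005086e-03 -1.31970107e-01]
```

View pics/w3c.png

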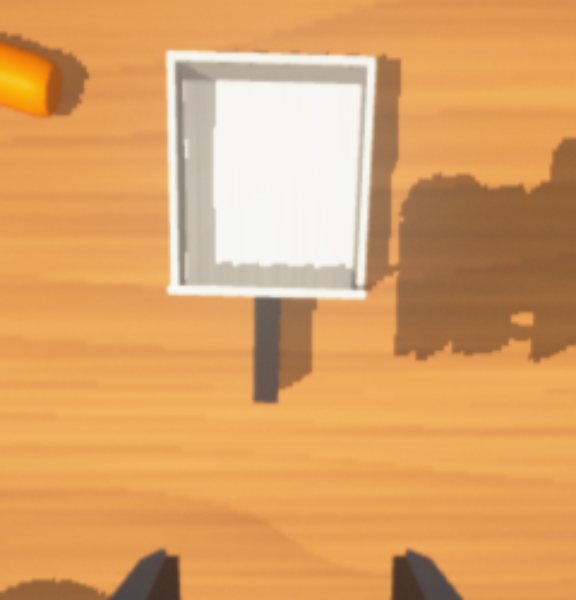

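The crop shows an empty tin. Its back corners are at (167,52) and (376,58), its front wall at (169,290) and (366,296), and its pull tip at (265,402).

```bash
python3 - <<'E'
from h import *
s=np.load("w3.npy",allow_pickle=True).item();C=cam("wrist",s)
f=lambda u,v,z:ray(C,(160+u/2.4,v/2.4),z).round(1)
for n,a in dict(BL=(167,52,34),BR=(376,57,34),FL=(169,292,45),FR=(366,297,45),p0=(267,300,38),p1=(265,402,38)).items(): print(n,f(*a))
E
```

```text
BL [573.3 308.3  34. ]
BR [571.1 218.2  34. ]
FL [474.  310.6  45. ]
FR [471.6 220.8  45. ]
p0 [470.4 266.2  38. ]
p1 [422.8 267.6  38. ]
```

Emit:
apply_moves(
  deltas=[
    [0.042, -0.008, 0.04, 0.026, 0],
    [0.042, -0.008, 0.09, 0.026, 0],
    [0.042, -0.008, 0.14, 0.026, 0],
    [0.042, -0.008, 0.18, 0.026, 0],
    [0.042, -0.008, 0.207, 0.026, 0],
  ],
)

```text
time_s: 2.65
ee_pos: [433.8, 263.3, 3.6]
ee_rot: [179.8, 0.3, -1.6]
force: [-0.3, -0.2, 0.1]
gripper_width: 45.4
gripper_force: 0.0
```

Emit:
apply_moves(
  deltas=[
    [0, 0, 0, 0, -1],
    [0, 0, 0, 0, -1],
    [0, 0, 0, 0, -1],
    [0, 0, 0, 0, -1],
    [0, 0, 0, 0, -1],
  ],
  grip_force=35,
)

```text
time_s: 3.15
ee_pos: [436.4, 267.1, 8.5]
ee_rot: [-179.9, -0.2, -1.5]
force: [-0.5, -0.6, 5.2]
gripper_width: 12.1
gripper_force: 35.0
```

Emit:
apply_moves(
  deltas=[
    [-0.003, 0.01, 0, -0.005, -1],
    [-0.006, 0.04, 0, -0.01, -1],
    [-0.009, 0.075, 0, -0.02, -1],
    [-0.011, 0.11, 0, -0.026, -1],
    [-0.012, 0.145, 0, -0.026, -1],
  ],
)

```text
time_s: 3.65
ee_pos: [421.2, 121.8, 8.4]
ee_rot: [-179.9, -0.3, 0.1]
force: [0.5, 3.5, 5.6]
gripper_width: 11.8
gripper_force: 35.0
```

Emit:
apply_moves(
  deltas=[
    [-0.004, 0.035, 0, 0, -1],
    [-0.008, 0.065, 0, 0, -1],
    [-0.008, 0.085, 0, 0, -1],
    [-0.008, 0.095, 0, 0, -1],
    [-0.008, 0.097, 0, 0, -1],
  ],
)

```text
time_s: 4.15
ee_pos: [412.8, 24.5, 8.4]
ee_rot: [-179.9, -0.2, -0.1]
force: [-0.8, 6.5, 9.3]
gripper_width: 12.0
gripper_force: 35.0
```

```bash
python3 - <<'E'
from h import *
s=env.state();im=cams.grab_frame("wrist");np.save("w4.npy",s,allow_pickle=True);cv2.imwrite("pics/w4.png",im)
t=cams.grab_frame("top");cv2.imwrite("pics/top4.png",t)
print(s["time_s"],s["ee_pos"],s["ee_rot"],s["force"],s["gripper_width"])
cv2.imwrite("pics/c4.png",np.hstack([cv2.resize(im,(560,420)),cv2.resize(t[170:310,220:300],(240,420))]))
E
```

```text
4.15 [412.81777437  24.50782148   8.36323717] [-1.79932972e+02 -2.49852855e-01 -1.17897629e-01] [-0.83873474  6.4666289   9.28254244] 11.989482596866761
```

View pics/c4.png

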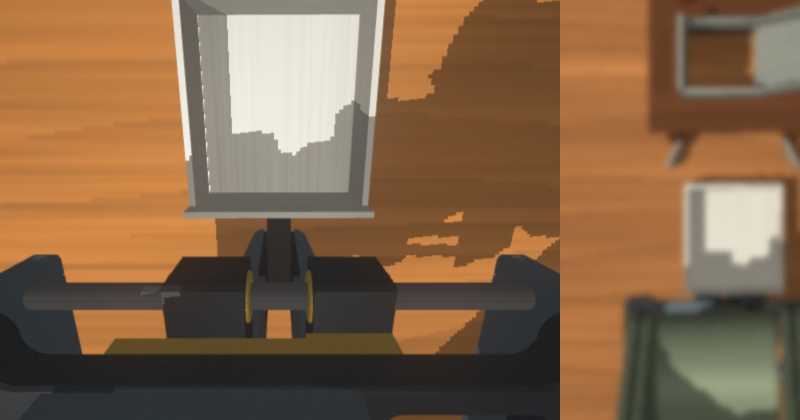

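The tin is held straight, with its front wall at (185..374, 212). I'll check its centre line against the guides.

```bash
python3 - <<'E'
from h import *
s=np.load("w4.npy",allow_pickle=True).item();C=cam("wrist",s)
for p in [(185,213,45),(374,213,45),(173,3,34),(384.5,3,34)]: print(ray(C,p[:2],p[2]).round(1))
T=cam("top");g=lambda u,v,z:ray(T,(220+(u-560)/3,170+v/3),z).round(1)
print(g(683,183,34),g(785,183,34),g(677,165,30),g(793,165,30))
E
```

```text
[451.6  68.2  45. ]
[451.4 -20.7  45. ]
[541.2  68.6  34. ]
[540.9 -20.9  34. ]
[545.5  69.8  34. ] [544.8 -24.6  34. ] [562.5  75.7  30. ] [561.7 -32.2  30. ]
```

Emit:
apply_moves(
  deltas=[
    [0.01, -0.0007, -0.001, 0, -1],
    [0.03, -0.0007, -0.001, 0, -1],
    [0.05, -0.0007, -0.001, 0, -1],
    [0.065, -0.0007, -0.001, 0, -1],
    [0.08, -0.0007, -0.001, 0, -1],
  ],
)

```text
time_s: 4.75
ee_pos: [487.7, 25.3, 8.4]
ee_rot: [180.0, 0.5, 0.0]
force: [-11.6, -0.8, 14.7]
gripper_width: 12.1
gripper_force: 35.0
```

Emit:
apply_moves(
  deltas=[
    [0.01, 0, 0, 0, -1],
    [0.02, 0, 0, 0, -1],
    [0.03, 0, 0, 0, -1],
    [0.04, 0, 0, 0, -1],
    [0.045, 0, 0, 0, -1],
  ],
)

```text
time_s: 5.25
ee_pos: [535.9, 25.4, 8.2]
ee_rot: [180.0, 0.1, -0.0]
force: [-6.7, 0.2, 10.0]
gripper_width: 12.2
gripper_force: 35.0
```

Emit:
apply_moves(
  deltas=[
    [0.004, 0, 0, 0, -1],
    [0.008, 0, 0, 0, -1],
    [0.012, 0, 0, 0, -1],
    [0.015, 0, 0, 0, -1],
    [0.017, 0, 0, 0, -1],
  ],
)

```text
time_s: 5.75
ee_pos: [551.4, 25.5, 8.3]
ee_rot: [180.0, 0.2, -0.0]
force: [-6.6, -0.5, 8.3]
gripper_width: 11.7
gripper_force: 35.0
```

Emit:
apply_moves(
  deltas=[
    [0.002, 0, 0, 0, -1],
    [0.004, 0, 0, 0, -1],
    [0.005, 0, 0, 0, -1],
    [0.005, 0, 0, 0, -1],
  ],
)

```text
time_s: 6.15
ee_pos: [556.6, 25.5, 8.3]
ee_rot: [180.0, 0.2, 0.0]
force: [-5.0, 0.1, 7.5]
gripper_width: 12.2
gripper_force: 35.0
```

No contact with the stop yet, so I'll keep going slowly.

Emit:
apply_moves(
  deltas=[
    [0.001, 0, 0, 0, -1],
    [0.002, 0, 0, 0, -1],
    [0.003, 0, 0, 0, -1],
    [0.003, 0, 0, 0, -1],
    [0.003, 0, 0, 0, -1],
  ],
)

```text
time_s: 6.65
ee_pos: [559.0, 25.5, 8.4]
ee_rot: [180.0, 0.3, 0.0]
force: [-6.5, 0.9, 7.7]
gripper_width: 12.0
gripper_force: 35.0
```

Emit:
apply_moves(
  deltas=[
    [0.001, 0, 0, 0, -1],
    [0.002, 0, 0, 0, -1],
    [0.002, 0, 0, 0, -1],
    [0.002, 0, 0, 0, -1],
  ],
)

```text
time_s: 7.05
ee_pos: [559.0, 25.5, 8.4]
ee_rot: [180.0, 0.5, -0.0]
force: [-11.0, 0.1, 12.6]
gripper_width: 12.0
gripper_force: 35.0
```

Emit:
apply_moves(
  deltas=[
    [0.002, 0, 0, 0, -1],
    [0.004, 0, 0, 0, -1],
    [0.004, 0, 0, 0, -1],
    [0.004, 0, 0, 0, -1],
  ],
)

```text
time_s: 7.45
ee_pos: [559.1, 25.5, 8.2]
ee_rot: [180.0, 1.0, -0.0]
force: [-17.8, 0.1, 19.1]
gripper_width: 12.0
gripper_force: 35.0
```

```bash
python3 - <<'E'
from h import *
s=env.state();im=cams.grab_frame("wrist");np.save("w5.npy",s,allow_pickle=True);cv2.imwrite("pics/w5.png",im)
print(s["time_s"],s["ee_pos"],s["force"])
cv2.imwrite("pics/w5c.png",cv2.resize(im[60:260,130:430],None,fx=2.6,fy=2.6))
E
```

```text
7.45 [559.13051124  25.47950709   8.23430812] [-17.81379882   0.13279046  19.14935198]
```

View pics/w5c.png

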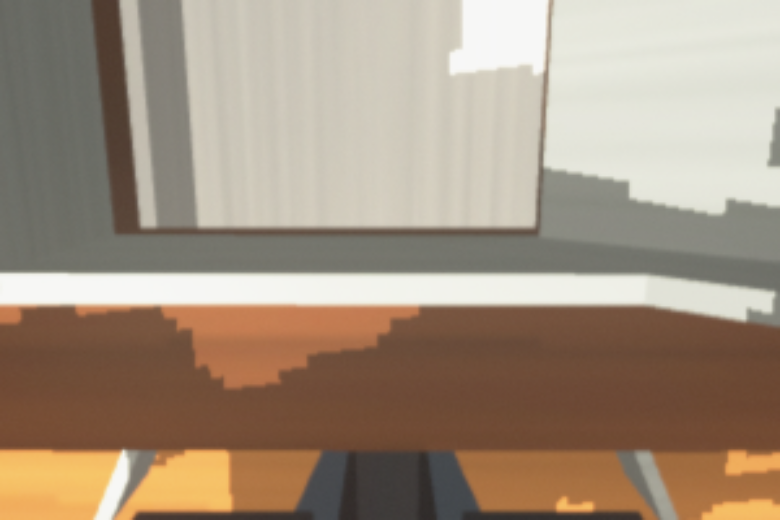

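Emit:
apply_moves(
  deltas=[
    [0, 0, -0.003, 0, -1],
    [0.002, 0, -0.003, 0, -1],
    [0.004, 0, -0.003, 0, -1],
    [0.004, 0, -0.003, 0, -1],
  ],
)

```text
time_s: 7.9
ee_pos: [559.4, 25.6, 8.3]
ee_rot: [180.0, 1.5, -0.0]
force: [-20.3, 1.2, 6.5]
gripper_width: 12.1
gripper_force: 35.0
```

Emit:
apply_moves(
  deltas=[
    [-0.005, 0, 0, 0, -1],
    [-0.008, 0, 0, 0, -1],
    [-0.008, 0, 0, 0, -0.4],
    [-0.008, 0, 0, 0, -0.4],
    [-0.008, 0, 0, 0, -0.4],
  ],
)

```text
time_s: 8.4
ee_pos: [565.4, 25.7, 11.6]
ee_rot: [180.0, -0.2, -0.0]
force: [-0.3, -1.0, -0.5]
gripper_width: 27.0
gripper_force: 0.0
```

Emit:
apply_moves(
  deltas=[
    [0, 0, 0, 0, -0.4],
    [0, 0, -0.02, 0, -0.4],
    [0, 0, -0.06, 0, -0.4],
    [0, 0, -0.11, 0, -0.4],
    [0, 0, -0.16, 0, -0.4],
  ],
)

```text
time_s: 8.9
ee_pos: [563.6, 25.7, 172.7]
ee_rot: [180.0, -0.0, -0.0]
force: [1.0, -0.1, -0.7]
gripper_width: 27.6
gripper_force: 0.0
```

Emit:
apply_moves(
  deltas=[
    [-0.115, 0.203, -0.01, 0, 0],
    [-0.115, 0.203, -0.01, 0, 0],
    [-0.115, 0.203, -0.01, 0, 0],
    [-0.115, 0.203, -0.01, 0, 0],
    [-0.115, 0.203, -0.01, 0, 0],
  ],
)

```text
time_s: 9.4
ee_pos: [447.2, -179.6, 181.6]
ee_rot: [179.9, -0.1, -0.1]
force: [0.9, -0.8, 0.2]
gripper_width: 45.7
gripper_force: 0.0
```

Emit:
apply_moves(
  deltas=[
    [-0.021, 0.036, 0.0, 0, 0],
    [-0.021, 0.036, 0.04, 0, 0],
    [-0.021, 0.036, 0.085, 0, 0],
  ],
)

```text
time_s: 9.7
ee_pos: [429.0, -215.7, 97.1]
ee_rot: [179.8, -0.4, -0.2]
force: [0.9, 0.2, -1.0]
gripper_width: 45.3
gripper_force: 0.0
```

```bash
python3 - <<'E'
from h import *
s=env.state();im=cams.grab_frame("wrist");np.save("w6.npy",s,allow_pickle=True);cv2.imwrite("pics/w6.png",im)
print(s["time_s"],s["ee_pos"],s["ee_rot"])
C=cam("wrist",s);hsv=cv2.cvtColor(im,cv2.COLOR_BGR2HSV)
for b in blobs(cv2.inRange(hsv,(0,0,150),(180,60,255))>0,100): print(b[0],b[1],b[2],ray(C,b[0],32).round(1))
E
```

```text
9.7 [ 428.98078804 -215.67392307   97.05910192] [ 1.79789498e+02 -3.87195621e-01 -1.79753680e-01]
[12.3 22. ] 210 [ 0  1 27 42] [577.3 -31.   32. ]
[185.2  82.1] 830 [170  65  32  35] [ 538.1 -148.    32. ]
[279.6 124.5] 726 [265 108  30  34] [ 507.9 -217.2   32. ]
[274.9 223.1] 582 [260 210  30  27] [ 428.8 -213.    32. ]
```

Emit:
apply_moves(
  deltas=[
    [0, -0.0025, 0.03, 0, 0],
    [0, -0.0025, 0.065, 0, 0],
    [0, -0.0025, 0.085, 0, 0],
    [0, -0.0025, 0.085, 0, -1],
    [0, -0.0025, 0.085, 0, -1],
  ],
  grip_force=15,
)

```text
time_s: 10.25
ee_pos: [428.5, -211.1, 11.9]
ee_rot: [180.0, -0.1, 0.0]
force: [0.5, -0.0, 0.4]
gripper_width: 32.7
gripper_force: 0.0
```

Emit:
apply_moves(
  deltas=[
    [0, 0, 0, 0, -1],
    [0, 0, 0, 0, -1],
    [0, 0, -0.03, 0, -1],
    [0, 0, -0.08, 0, -1],
    [0, 0, -0.13, 0, -1],
  ],
)

```text
time_s: 10.75
ee_pos: [427.1, -210.5, 143.1]
ee_rot: [-180.0, 0.0, -0.0]
force: [0.8, -0.8, -1.4]
gripper_width: 24.3
gripper_force: 15.0
```

Emit:
apply_moves(
  deltas=[
    [0.185, -0.144, -0.065, 0, -1],
    [0.185, -0.144, -0.065, 0, -1],
    [0.185, -0.144, -0.065, 0, -1],
    [0.185, -0.144, -0.065, 0, -1],
    [0.185, -0.144, -0.065, 0, -1],
  ],
)

```text
time_s: 11.25
ee_pos: [614.3, -65.0, 208.0]
ee_rot: [180.0, -0.2, 0.0]
force: [0.8, -0.9, -0.9]
gripper_width: 24.8
gripper_force: 15.0
```

Emit:
apply_moves(
  deltas=[
    [0.047, -0.034, -0.01, 0, -1],
    [0.047, -0.034, -0.01, 0, -1],
    [0.047, -0.034, -0.01, 0, -1],
  ],
)

```text
time_s: 11.55
ee_pos: [660.4, -31.7, 216.3]
ee_rot: [180.0, -0.0, 0.1]
force: [-1.1, 0.3, -0.7]
gripper_width: 24.7
gripper_force: 15.0
```

```bash
python3 - <<'E'
from h import *
s=env.state();print(s["time_s"],s["ee_pos"],s["gripper_width"])
a=cams.grab_frame("wrist");t=cams.grab_frame("scene");np.save("w7.npy",s,allow_pickle=True)
cv2.imwrite("pics/c7.png",np.hstack([cv2.resize(a[:320],(448,256*1)),cv2.resize(t[190:330,230:400],(311,256))]))
E
```

```text
11.55 [660.39138107 -31.69732006 216.28862844] 24.671222126965993
```

View pics/c7.png

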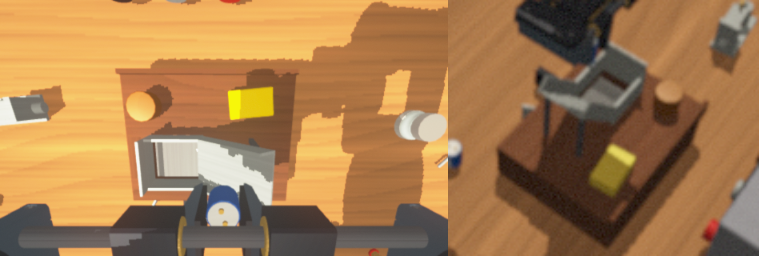

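The wrist picture shows the capacitor held over the chute. The ring's back-left corner is at about (136,142) and its front-left at (142,196) in the crop. I'll check the chute's centre x.

```bash
python3 - <<'E'
from h import *
s=np.load("w7.npy",allow_pickle=True).item();C=cam("wrist",s)
f=lambda u,v,z:ray(C,(u*1.25,v*1.25),z).round(1)
for a in [(135,142,120),(141,196,120),(196,137,120),(274,151,177),(272,201,177)]: print(a,f(*a))
E
```

```text
(135, 142, 120) [692.6  67.5 120. ]
(141, 196, 120) [626.8  67.  120. ]
(196, 137, 120) [698.3  -1.6 120. ]
(274, 151, 177) [694.6 -77.8 177. ]
(272, 201, 177) [645.9 -78.9 177. ]
```

Emit:
apply_moves(
  deltas=[
    [0, 0, 0.03, 0, -1],
    [0, 0, 0.055, 0, -1],
    [0, 0, 0.068, 0, -1],
    [0, 0, 0.068, 0, -1],
    [0, 0, 0.068, 0, -1],
  ],
)

```text
time_s: 12.15
ee_pos: [659.7, -33.5, 149.0]
ee_rot: [180.0, -0.1, -0.1]
force: [0.8, 0.2, 0.1]
gripper_width: 24.4
gripper_force: 15.0
```

Emit:
apply_moves(
  deltas=[
    [0, 0, 0, 0, -0.3],
    [0, 0, 0, 0, -0.3],
    [0, 0, 0, 0, -0.3],
    [0, 0, 0, 0, -0.3],
  ],
)

```text
time_s: 12.55
ee_pos: [659.8, -32.8, 148.4]
ee_rot: [180.0, -0.1, -0.0]
force: [-0.3, -0.5, 0.6]
gripper_width: 32.1
gripper_force: 0.0
```

Emit:
apply_moves(
  deltas=[
    [0, 0, -0.03, 0, -0.3],
    [0, 0, -0.07, 0, -0.3],
    [0, 0, -0.07, 0, -0.3],
    [0, 0, -0.07, 0, -0.3],
  ],
)

```text
time_s: 12.95
ee_pos: [660.1, -32.8, 219.2]
ee_rot: [180.0, -0.2, -0.0]
force: [0.6, -1.0, -0.3]
gripper_width: 32.0
gripper_force: 0.0
```

```bash
python3 - <<'E'
from h import *
s=env.state();print(s["time_s"],s["ee_pos"],s["gripper_width"])
a=cams.grab_frame("wrist");t=cams.grab_frame("top")
C=cam("wrist",s)
for im,n in((a,"w"),(t,"t")):
    hsv=cv2.cvtColor(im,cv2.COLOR_BGR2HSV)
    print(n,[(b[0],b[1]) for b in blobs(cv2.inRange(hsv,(100,110,30),(130,255,255))>0,6)])
cv2.imwrite("pics/w8.png",np.hstack([cv2.resize(a[150:320,120:380],(520,340)),cv2.resize(t[130:240,230:350],(260,238))[:340] if 0 else cv2.resize(t[130:240,230:310],(247,340))]))
E
```

```text
12.95 [660.06816642 -32.7738731  219.24693349] 32.04432170794021
w [(array([207.7, 191.2]), np.int32(304))]
t [(array([429.6,  49.9]), np.int32(6831)), (array([508.4, 246.4]), np.int32(1996))]
```

View pics/w8.png

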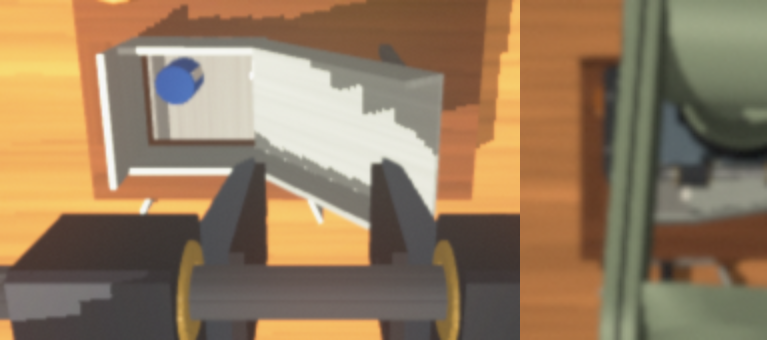

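The wrist crop shows the capacitor in the tin at about (180,82). Next is the red post.

Emit:
apply_moves(
  deltas=[
    [-0.143, 0.203, 0, 0, -0.1],
    [-0.143, 0.203, 0, 0, -0.1],
    [-0.143, 0.203, 0, 0, -0.1],
    [-0.143, 0.203, 0, 0, -0.1],
    [-0.143, 0.203, 0, 0, -0.1],
  ],
)

```text
time_s: 13.55
ee_pos: [514.4, -236.8, 216.4]
ee_rot: [-179.9, 0.2, 0.0]
force: [1.0, -1.0, -0.3]
gripper_width: 40.6
gripper_force: 0.0
```

Emit:
apply_moves(
  deltas=[
    [-0.028, 0.04, 0.0, 0, -0.1],
    [-0.054, 0.077, 0.02, 0, -0.1],
    [-0.054, 0.077, 0.06, 0, -0.1],
    [-0.054, 0.077, 0.11, 0, -0.1],
  ],
)

```text
time_s: 13.95
ee_pos: [462.1, -314.6, 107.4]
ee_rot: [179.9, -0.2, -0.2]
force: [1.0, -0.3, -0.4]
gripper_width: 40.9
gripper_force: 0.0
```

```bash
cat > look.py <<'E'
from h import *
s=env.state();im=cams.grab_frame("wrist")
print(s["time_s"],s["ee_pos"],s["ee_rot"])
C=cam("wrist",s);hsv=cv2.cvtColor(im,cv2.COLOR_BGR2HSV)
m=cv2.inRange(hsv,(18,110,90),(32,255,255))|cv2.inRange(hsv,(0,170,60),(6,255,255))|cv2.inRange(hsv,(173,170,60),(180,255,255))
for b in blobs(m>0,20):
    p=ray(C,b[0],30)
    if np.hypot(*(p-s["ee_pos"])[:2])<60: print("col",b[0],b[1],b[2],p.round(1))
u=[proj(C,(*s["ee_pos"][:2],z)).round() for z in(0,36)];print(u)
E
python3 look.py
```

```text
13.95 [ 462.07621292 -314.6266641   107.41561912] [ 1.79887282e+02 -1.59853228e-01 -1.95456060e-01]
col [278.  204.6] 77 [269 200  18  13] [ 474.3 -314.5   30. ]
col [277.6 216.5] 150 [271 210  14  14] [ 463.5 -314.1   30. ]
[array([278., 209.]), array([278., 220.])]
```

Emit:
apply_moves(
  deltas=[
    [0.001, 0, 0.035, 0, -0.1],
    [0.001, 0, 0.075, 0, -0.1],
    [0.001, 0, 0.095, 0, -0.1],
    [0.001, 0, 0.095, 0, -1],
    [0.001, 0, 0.095, 0, -1],
  ],
  grip_force=12,
)

```text
time_s: 14.5
ee_pos: [463.8, -312.7, 13.3]
ee_rot: [-180.0, 0.0, 0.0]
force: [1.3, 0.7, 0.4]
gripper_width: 28.1
gripper_force: 0.0
```

Emit:
apply_moves(
  deltas=[
    [0, 0, 0, 0, -1],
    [0, 0, 0, 0, -1],
    [0, 0, -0.03, 0, -1],
    [0, 0, -0.08, 0, -1],
    [0, 0, -0.13, 0, -1],
  ],
)

```text
time_s: 15.0
ee_pos: [463.2, -312.5, 145.1]
ee_rot: [-180.0, 0.0, -0.0]
force: [1.9, 0.0, 0.7]
gripper_width: 12.0
gripper_force: 12.0
```

Emit:
apply_moves(
  deltas=[
    [0.13, -0.19, -0.07, 0, -1],
    [0.13, -0.19, -0.07, 0, -1],
    [0.13, -0.19, -0.07, 0, -1],
    [0.13, -0.19, -0.07, 0, -1],
    [0.13, -0.19, -0.07, 0, -1],
  ],
)

```text
time_s: 15.5
ee_pos: [594.9, -120.5, 215.3]
ee_rot: [180.0, -0.2, 0.0]
force: [-0.8, -0.9, -0.4]
gripper_width: 12.3
gripper_force: 12.0
```

Emit:
apply_moves(
  deltas=[
    [0.067, -0.09, -0.002, 0, -1],
    [0.067, -0.09, -0.002, 0, -1],
    [0.067, -0.09, -0.002, 0, -1],
    [0.067, -0.09, -0.002, 0, -1],
  ],
)

```text
time_s: 15.9
ee_pos: [661.2, -31.2, 215.3]
ee_rot: [180.0, -0.0, 0.2]
force: [0.3, 0.4, -0.9]
gripper_width: 12.1
gripper_force: 12.0
```

Emit:
apply_moves(
  deltas=[
    [-0.001, 0.001, 0.03, 0, -1],
    [-0.001, 0.001, 0.058, 0, -1],
    [-0.001, 0.001, 0.072, 0, -1],
    [-0.001, 0.001, 0.072, 0, -1],
    [-0.001, 0.001, 0.072, 0, -1],
  ],
)

```text
time_s: 16.4
ee_pos: [659.8, -34.8, 144.1]
ee_rot: [180.0, -0.1, -0.1]
force: [0.0, -0.3, 0.9]
gripper_width: 12.8
gripper_force: 12.0
```

Emit:
apply_moves(
  deltas=[
    [0, 0, 0, 0, -0.52],
    [0, 0, 0, 0, -0.52],
    [0, 0, 0, 0, -0.52],
    [0, 0, 0, 0, -0.52],
  ],
)

```text
time_s: 16.8
ee_pos: [659.8, -33.8, 143.5]
ee_rot: [180.0, -0.1, -0.0]
force: [-0.5, 0.5, 0.2]
gripper_width: 22.0
gripper_force: 0.0
```

Emit:
apply_moves(
  deltas=[
    [0, 0, -0.03, 0, -0.52],
    [0, 0, -0.072, 0, -0.52],
    [0, 0, -0.072, 0, -0.52],
    [0, 0, -0.072, 0, -0.52],
  ],
)

```text
time_s: 17.2
ee_pos: [660.1, -33.8, 216.3]
ee_rot: [180.0, -0.2, -0.0]
force: [-0.5, 0.9, -0.4]
gripper_width: 22.0
gripper_force: 0.0
```

```bash
cat > tin.py <<'E'
from h import *
s=env.state();print(s["time_s"],s["ee_pos"],s["gripper_width"])
im=cams.grab_frame("wrist");C=cam("wrist",s);hsv=cv2.cvtColor(im,cv2.COLOR_BGR2HSV)
cv2.imwrite(f"pics/tin{s['time_s']:.0f}.png",im)
for n,lo,hi in [("blue",(100,110,30),(130,255,255)),("red",(0,150,60),(6,255,255)),("red2",(173,150,60),(180,255,255)),("yel",(17,100,60),(32,255,255)),("black",(0,0,0),(180,255,45))]:
    for b in blobs(cv2.inRange(hsv,lo,hi)>0,5):
        p=ray(C,b[0],8)
        if 590<p[0]<700 and -90<p[1]<75: print(n,b[0],b[1],b[2],p.round())
E
python3 tin.py
```

```text
17.2 [660.09430857 -33.77229198 216.27869099] 21.96915392502177
blue [205.7 192.2] 294 [196 183  22  19] [654.  61.   8.]
red [236.  187.5] 34 [235 182   3  12] [660.  21.   8.]
yel [241.1 187.1] 58 [238 183   7   9] [661.  15.   8.]
```

The red post shows at (240,187), past the chute's lip at about column 246, so it's in the tin. Now the black post.

Emit:
apply_moves(
  deltas=[
    [-0.17, 0.175, 0, 0, -0.1],
    [-0.17, 0.175, 0, 0, -0.1],
    [-0.17, 0.175, 0, 0, -0.1],
    [-0.17, 0.175, 0, 0, -0.1],
    [-0.17, 0.175, 0, 0, -0.1],
  ],
)

```text
time_s: 17.75
ee_pos: [486.8, -209.6, 213.3]
ee_rot: [-179.9, 0.2, -0.0]
force: [-0.4, 0.1, -0.9]
gripper_width: 40.9
gripper_force: 0.0
```

Emit:
apply_moves(
  deltas=[
    [-0.097, 0.09, 0.02, 0, -0.1],
    [-0.097, 0.09, 0.04, 0, -0.1],
    [-0.097, 0.09, 0.08, 0, -0.1],
    [-0.097, 0.09, 0.11, 0, -0.1],
    [-0.097, 0.09, 0.11, 0, -0.1],
  ],
)

```text
time_s: 18.25
ee_pos: [387.1, -296.1, 99.4]
ee_rot: [-179.5, 0.7, -0.2]
force: [0.5, 0.3, 0.4]
gripper_width: 41.1
gripper_force: 0.0
```

```bash
python3 look.py
```

```text
18.25 [ 387.09774856 -296.1042452    99.35518063] [-1.79476287e+02  6.74258780e-01 -1.53110841e-01]
col [283.  212.9] 166 [276 206  15  15] [ 393.2 -299.4   30. ]
col [299.3 278.3] 69 [289 277  22   4] [ 331.5 -314.1   30. ]
[array([279., 210.]), array([279., 222.])]
```

Emit:
apply_moves(
  deltas=[
    [0, 0, 0.03, 0, -0.1],
    [0, 0, 0.07, 0, -0.1],
    [0, 0, 0.094, 0, -0.1],
    [0, 0, 0.094, 0, -1],
    [0, 0, 0.094, 0, -1],
  ],
)

```text
time_s: 18.8
ee_pos: [394.3, -299.2, 12.4]
ee_rot: [179.9, -0.1, 0.0]
force: [-0.5, -0.3, 0.2]
gripper_width: 27.8
gripper_force: 0.0
```

Emit:
apply_moves(
  deltas=[
    [0, 0, 0, 0, -1],
    [0, 0, 0, 0, -1],
    [0, 0, -0.03, 0, -1],
    [0, 0, -0.08, 0, -1],
    [0, 0, -0.13, 0, -1],
  ],
)

```text
time_s: 19.3
ee_pos: [392.3, -298.5, 143.2]
ee_rot: [180.0, -0.0, -0.0]
force: [0.3, -0.5, 0.4]
gripper_width: 12.3
gripper_force: 12.0
```

Emit:
apply_moves(
  deltas=[
    [0.16, -0.16, -0.074, 0, -1],
    [0.16, -0.16, -0.074, 0, -1],
    [0.16, -0.16, -0.074, 0, -1],
    [0.16, -0.16, -0.074, 0, -1],
    [0.16, -0.16, -0.074, 0, -1],
  ],
)

```text
time_s: 19.8
ee_pos: [554.5, -136.7, 217.5]
ee_rot: [180.0, -0.2, 0.1]
force: [0.1, 0.6, -0.1]
gripper_width: 12.3
gripper_force: 12.0
```

Emit:
apply_moves(
  deltas=[
    [0.107, -0.105, 0, 0, -1],
    [0.107, -0.105, 0, 0, -1],
    [0.107, -0.105, 0, 0, -1],
    [0.107, -0.105, 0, 0, -1],
    [0.107, -0.105, 0, 0, -1],
  ],
)

```text
time_s: 20.3
ee_pos: [659.8, -32.9, 215.2]
ee_rot: [180.0, -0.0, 0.1]
force: [0.3, -0.2, -0.9]
gripper_width: 12.5
gripper_force: 12.0
```

```bash
python3 tin.py
```

```text
20.3 [659.76682577 -32.92706679 215.23322513] 12.538571901540838
blue [206.4 191. ] 314 [197 181  21  21] [655.  60.   8.]
red [236.1 186.7] 33 [235 181   4  12] [660.  22.   8.]
yel [241.7 186.2] 58 [239 182   7  10] [661.  15.   8.]
```

Emit:
apply_moves(
  deltas=[
    [0, 0, 0.03, 0, -1],
    [0, 0, 0.058, 0, -1],
    [0, 0, 0.072, 0, -1],
    [0, 0, 0.072, 0, -1],
    [0, 0, 0.072, 0, -1],
  ],
)

```text
time_s: 20.85
ee_pos: [659.9, -34.5, 144.3]
ee_rot: [180.0, -0.1, -0.1]
force: [0.3, 0.2, 0.2]
gripper_width: 12.3
gripper_force: 12.0
```

Emit:
apply_moves(
  deltas=[
    [0, 0, 0, 0, -0.52],
    [0, 0, 0, 0, -0.52],
    [0, 0, 0, 0, -0.52],
    [0, 0, 0, 0, -0.52],
  ],
)

```text
time_s: 21.25
ee_pos: [659.8, -33.8, 143.5]
ee_rot: [180.0, -0.1, -0.0]
force: [-0.3, 0.4, -0.3]
gripper_width: 22.2
gripper_force: 0.0
```

Emit:
apply_moves(
  deltas=[
    [0, 0, -0.03, 0, -0.52],
    [0, 0, -0.072, 0, -0.52],
    [0, 0, -0.072, 0, -0.52],
    [0, 0, -0.072, 0, -0.52],
  ],
)

```text
time_s: 21.65
ee_pos: [660.1, -33.8, 216.3]
ee_rot: [180.0, -0.2, -0.0]
force: [-0.5, 0.7, -0.9]
gripper_width: 21.5
gripper_force: 0.0
```

```bash
python3 tin.py
```

```text
21.65 [660.11838857 -33.75928165 216.27633546] 21.531547658173587
blue [205.7 192.2] 291 [196 183  21  19] [654.  61.   8.]
red [235.7 187.5] 42 [234 182   5  12] [660.  22.   8.]
yel [241.1 187.1] 57 [238 183   7   9] [661.  15.   8.]
yel [223.9 191.9] 76 [219 188  10   9] [654.  37.   8.]
```

Emit:
apply_moves(
  deltas=[
    [-0.16, -0.059, 0, 0, -1],
    [-0.16, -0.059, 0, 0, -1],
    [-0.16, -0.059, 0, 0, -1],
    [-0.16, -0.059, 0, 0, -1],
    [-0.16, -0.059, 0, 0, -1],
  ],
)

```text
time_s: 22.2
ee_pos: [496.0, 26.0, 213.9]
ee_rot: [-180.0, 0.2, 0.1]
force: [1.0, -0.2, -0.1]
gripper_width: 0.6
gripper_force: 0.0
```

```bash
python3 - <<'E'
from h import *
s=env.state();im=cams.grab_frame("wrist");cv2.imwrite("pics/end.png",im);C=cam("wrist",s)
print(s["time_s"],s["ee_pos"],s["ee_rot"])
hsv=cv2.cvtColor(im,cv2.COLOR_BGR2HSV)
for n,m in (("dark",(hsv[...,2]<75)&(hsv[...,1]<110)),("blue",cv2.inRange(hsv,(100,110,30),(130,255,255))>0),("yel",cv2.inRange(hsv,(18,110,90),(32,255,255))>0)):
  for b in blobs(m,15):
    x,y,w,h=b[2]; p=ray(C,b[0],38)
    if 535<p[0]<720 and -60<p[1]<90: print(n,b, ray(C,(x+w/2,y+h),38).round(1),ray(C,(x+w/2,y),38).round(1))
print("expect tip",proj(C,(547.5,25,38)),"shelf edge",proj(C,(595,25,62)))
u,v=proj(C,(570,25,38)).astype(int); print(im[v-15:v+32:2,u].tolist())
E
```

```text
22.2 [495.97853167  26.03408952 213.91119169] [-1.79998620e+02  2.22976869e-01  7.74832843e-02]
dark (array([273.5,  51.7]), np.int32(15), array([268,  49,  11,   5], dtype=int32)) [644.4  31.4  38. ] [649.1  31.3  38. ]
blue (array([251.7,  41.5]), np.int32(525), array([240,  27,  23,  30], dtype=int32)) [641.5  54.5  38. ] [669.4  53.8  38. ]
yel (array([272.1,  39.9]), np.int32(117), array([267,  34,  11,  13], dtype=int32)) [651.   32.4  38. ] [663.   32.3  38. ]
yel (array([294.2,  42.1]), np.int32(164), array([287,  36,  16,  13], dtype=int32)) [649.1   8.9  38. ] [661.2   9.1  38. ]
expect tip [279.44339991 147.97147728] shelf edge [279.54938958 102.50835273]
[[69, 75, 87], [69, 74, 87], [69, 73, 88], [69, 74, 87], [69, 74, 89], [70, 76, 90], [69, 76, 90], [69, 76, 91], [71, 78, 92], [68, 76, 91], [70, 78, 93], [71, 77, 94], [70, 77, 94], [70, 77, 96], [70, 79, 96], [71, 80, 97], [72, 80, 97], [71, 80, 96], [71, 79, 98], [81, 139, 209], [89, 168, 238], [88, 166, 237], [87, 167, 237], [91, 170, 239]]
```

All three parts are in the tin and the pull tip is at x≈548, as expected when home. As a definite check, I'll press gently on the pull's end.

Emit:
apply_moves(
  deltas=[
    [0.01, 0, 0.045, 0, -1],
    [0.01, 0, 0.09, 0, -1],
    [0.01, 0, 0.135, 0, -1],
    [0.01, 0, 0.18, 0, -1],
    [0.01, 0, 0.204, 0, -1],
  ],
)

```text
time_s: 22.75
ee_pos: [508.3, 24.6, 6.5]
ee_rot: [180.0, 0.3, -0.0]
force: [-0.1, -0.9, 0.4]
gripper_width: 0.9
gripper_force: 0.0
```

Emit:
apply_moves(
  deltas=[
    [0.006, 0, 0, 0, -1],
    [0.012, 0, 0, 0, -1],
    [0.016, 0, 0, 0, -1],
    [0.019, 0, 0, 0, -1],
    [0.021, 0, 0, 0, -1],
  ],
)

```text
time_s: 23.25
ee_pos: [527.6, 25.2, 12.0]
ee_rot: [180.0, 0.4, -0.0]
force: [-11.4, -0.4, 8.7]
gripper_width: 0.4
gripper_force: 5.9
```

Emit:
apply_moves(
  deltas=[
    [0.002, 0, 0, 0, -1],
    [0.004, 0, 0, 0, -1],
    [0.004, 0, 0, 0, -1],
  ],
)

```text
time_s: 23.55
ee_pos: [527.6, 25.2, 11.9]
ee_rot: [180.0, 0.8, -0.0]
force: [-16.1, 1.5, 12.9]
gripper_width: 0.5
gripper_force: 8.4
```

It doesn't move under 16 N, so the tin is home. Retreat and hand in.

Emit:
apply_moves(
  deltas=[
    [-0.015, 0, 0, 0, -1],
    [-0.04, 0, 0, 0, -1],
    [-0.06, 0, -0.03, 0, -1],
    [-0.06, 0, -0.08, 0, -1],
    [-0.06, 0, -0.13, 0, -1],
  ],
)

```text
time_s: 24.05
ee_pos: [474.5, 25.2, 143.8]
ee_rot: [180.0, -0.1, -0.0]
force: [1.5, 0.2, -0.8]
gripper_width: 0.2
gripper_force: 0.0
```

```bash
python3 - <<'E'
from h import *
s=env.state();im=cams.grab_frame("wrist");C=cam("wrist",s);print(s["time_s"],s["ee_pos"])
hsv=cv2.cvtColor(im,cv2.COLOR_BGR2HSV)
u,v=proj(C,(548,25,38));print(u,v,[ray(C,(u,r),38)[0].round(1) for r in range(int(v)-15,int(v)+15) if abs(int(im[r+1,int(u),2])-int(im[r-1,int(u),2]))>50])
print(env.job_done())
E
```

```text
24.05 [474.54931721  25.18617227 143.77689062]
278.54453017312176 130.36329588332893 [np.float64(546.6), np.float64(545.7), np.float64(544.8)]
the job is handed in; nothing more can be done
None
```

The tin is home against the back stop, the blue capacitor and both brass posts are in it, and I handed the job in at about 24 s; the bystanders were never approached, though I took no final picture of them.

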